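Weights for the bonded patches

TASK

Two patches have just been bedded in fresh paste on the mould and need a weight set gently on each while it cures. The three grey weights look alike but their rubber soles have aged: slide them over the scrap panel, pressing lightly, to feel how well each grips, then set the best gripper centred on the steep patch and the middling one centred on the gentle patch, ribs pointing up the slope; the slick one stays on the panel. No weight may slide off over the fresh patches; leave everything else where it is.

Things in the scene. Friction and masses are not known exactly. Their poses are not given: they have to be found in the camera images.
- weight_a: one of three like grey cast weights, 76 mm long (own x), 50 mm wide, 18 mm high with its thin rubber sole, 0.25 to 0.36 kg; along the middle of its top runs a grip rib 46 mm long (own x), 16 mm thick, its top 46 mm above the sole. Origin at the centre of the sole, z up. How well the sole still grips shows only in its drag. Starts on the panel, any weight at any of the three places there
- weight_b: one of three like grey cast weights, 76 mm long (own x), 50 mm wide, 18 mm high with its thin rubber sole, 0.25 to 0.36 kg; along the middle of its top runs a grip rib 46 mm long (own x), 16 mm thick, its top 46 mm above the sole. Origin at the centre of the sole, z up. How well the sole still grips shows only in its drag. Starts on the panel, any weight at any of the three places there
- weight_c: one of three like grey cast weights, 76 mm long (own x), 50 mm wide, 18 mm high with its thin rubber sole, 0.25 to 0.36 kg; along the middle of its top runs a grip rib 46 mm long (own x), 16 mm thick, its top 46 mm above the sole. Origin at the centre of the sole, z up. How well the sole still grips shows only in its drag. Starts on the panel, any weight at any of the three places there
- scrap_panel: scrap of foam-core sandwich laminate taped to the table, 210 mm (own x) by 280 mm (own y), 20 mm high, pale, fixed, level; origin at the centre of its underside
- panel_top (a point): centre of the panel's upper face as unloaded, 20 mm above the table; axes those of the panel. Drag of a weight on it over its bearing force (own weight plus pressing) while it slides: 0.75 to 0.95 for the best sole, 0.34 to 0.42 for the middling one, 0.11 to 0.15 for the slick one. Once the slide has stopped the best eases to 0.45 to 0.7, the others hardly
- panel_skin (a joint): how far the panel's upper skin has sunk into the soft core, m, 0 to 0.010: about 1 mm for each 3 N on it beyond the first 3 N
- mould: brown mould of tooling board, 210 x 100 mm and 88 mm high, on a plywood base 236 mm (own x) by 130 mm, fixed: from its front edge a gentle face rises to +x at 13 degrees, then a steep one at 26 degrees, each about 105 mm long up the slope. Origin under it, 20 mm in front of its middle
- gentle_patch: pale laminate patch, 96 mm (own x, up the slope) by 70 mm, 2 mm thick, bedded in soft fresh paste on the mould's lower, gentle face (13 degrees), gives 1 mm for 5 N; origin at the centre of its upper side, z square to it. A weight with the middling or the best sole stays put here, the slick one slides off
- steep_patch: a patch of the same size and bed on the mould's upper, steep face (26 degrees); origin at the centre of its upper side, x up the slope, z square to it. Only the weight with the best sole stays put here
- marker_black: black marker pen, 18x133x18 mm, lying in front of the mould (bystander); origin at the centre of its underside
- mix_cup_1: clear mixing cup with a stick, 66 mm across, 85 mm high, at the right (bystander); origin at the centre of its underside
- syringe: clear syringe, 30x134x22 mm, lying at the right (bystander); origin at the centre of its underside
- screwdriver: screwdriver with a red handle, 27x175x24 mm, lying in front (bystander); origin at the centre of its underside
- spring_clamp_1: orange spring clamp, 52x110x19 mm, lying in front (bystander); origin at the centre of its underside

How it is judged (in metres and radians):
On the way:
1. a weight is slid along the panel, bearing on it (((contact force between weight_a and scrap_panel above 2 N and linear speed of weight_a above 0.008 m/s) or (contact force between weight_b and scrap_panel above 2 N and linear speed of weight_b above 0.008 m/s) or (contact force between weight_c and scrap_panel above 2 N and linear speed of weight_c above 0.008 m/s))), for 0.2 s.
At the end, for the whole second after the job is handed in: one weight stays by itself on the steep patch and one on the gentle patch, each with its sole flat on the patch, centred within 12 mm either way and its rib up the slope within 0.12 rad; the third stands on the panel; all upright and at rest (((x of weight_a in the frame of steep_patch between -0.012 and 0.012 m and y of weight_a in the frame of steep_patch between -0.012 and 0.012 m and z of weight_a in the frame of steep_patch between -0.004 and 0.004 m and angle between the x axis of weight_a and the x axis of steep_patch, either way round below 0.12 rad and angle between the z axis of weight_a and the z axis of steep_patch, either way round below 0.06 rad) or (x of weight_b in the frame of steep_patch between -0.012 and 0.012 m and y of weight_b in the frame of steep_patch between -0.012 and 0.012 m and z of weight_b in the frame of steep_patch between -0.004 and 0.004 m and angle between the x axis of weight_b and the x axis of steep_patch, either way round below 0.12 rad and angle between the z axis of weight_b and the z axis of steep_patch, either way round below 0.06 rad) or (x of weight_c in the frame of steep_patch between -0.012 and 0.012 m and y of weight_c in the frame of steep_patch between -0.012 and 0.012 m and z of weight_c in the frame of steep_patch between -0.004 and 0.004 m and angle between the x axis of weight_c and the x axis of steep_patch, either way round below 0.12 rad and angle between the z axis of weight_c and the z axis of steep_patch, either way round below 0.06 rad)) and ((x of weight_a in the frame of gentle_patch between -0.012 and 0.012 m and y of weight_a in the frame of gentle_patch between -0.012 and 0.012 m and z of weight_a in the frame of gentle_patch between -0.004 and 0.004 m and angle between the x axis of weight_a and the x axis of gentle_patch, either way round below 0.12 rad and angle between the z axis of weight_a and the z axis of gentle_patch, either way round below 0.06 rad) or (x of weight_b in the frame of gentle_patch between -0.012 and 0.012 m and y of weight_b in the frame of gentle_patch between -0.012 and 0.012 m and z of weight_b in the frame of gentle_patch between -0.004 and 0.004 m and angle between the x axis of weight_b and the x axis of gentle_patch, either way round below 0.12 rad and angle between the z axis of weight_b and the z axis of gentle_patch, either way round below 0.06 rad) or (x of weight_c in the frame of gentle_patch between -0.012 and 0.012 m and y of weight_c in the frame of gentle_patch between -0.012 and 0.012 m and z of weight_c in the frame of gentle_patch between -0.004 and 0.004 m and angle between the x axis of weight_c and the x axis of gentle_patch, either way round below 0.12 rad and angle between the z axis of weight_c and the z axis of gentle_patch, either way round below 0.06 rad)) and ((x of weight_a in the frame of panel_top between -0.105 and 0.105 m and y of weight_a in the frame of panel_top between -0.14 and 0.14 m and z of weight_a in the frame of panel_top between -0.006 and 0.004 m) or (x of weight_b in the frame of panel_top between -0.105 and 0.105 m and y of weight_b in the frame of panel_top between -0.14 and 0.14 m and z of weight_b in the frame of panel_top between -0.006 and 0.004 m) or (x of weight_c in the frame of panel_top between -0.105 and 0.105 m and y of weight_c in the frame of panel_top between -0.14 and 0.14 m and z of weight_c in the frame of panel_top between -0.006 and 0.004 m)) and angle between each of weight_a, weight_b, weight_c's own z axis and vertical below 0.65 rad and linear speed of each of weight_a, weight_b, weight_c below 0.004 m/s); the robot touches nothing.
It fails at once if a weight is forced onto the panel or the mould with more than 30 N (contact force between any of weight_a, weight_b, weight_c and scrap_panel above 30 N or contact force between any of weight_a, weight_b, weight_c and mould above 30 N).
It fails at once if a weight that is not held slides or drops onto the mould faster than 0.25 m/s ((contact force between weight_a and mould above 0.3 N and contact force between weight_a and the fingers below 0.05 N and linear speed of weight_a above 0.25 m/s) or (contact force between weight_b and mould above 0.3 N and contact force between weight_b and the fingers below 0.05 N and linear speed of weight_b above 0.25 m/s) or (contact force between weight_c and mould above 0.3 N and contact force between weight_c and the fingers below 0.05 N and linear speed of weight_c above 0.25 m/s)).
It fails at once if a bystander (marker, cup, syringe, screwdriver, clamp) is moved more than 30 mm (distance of any of marker_black, mix_cup_1, syringe, screwdriver, spring_clamp_1 from where it was at the start of the episode above 0.03 m).
It also fails if it takes over 70 s, if anything falls off the work surface, if the arm or the gripper's body presses on something with over 40 N, if the wrist force passes 120 N, or if a joint passes its speed limit or range.

ROBOT

A 7-joint arm with a two-finger parallel gripper is mounted at the origin on a cart in front of the work surface, level with it; the furniture and walls round the work are solid. World frame = base frame: x ahead of the robot, y to its left, z up, the work surface at z = 0. Lengths are in mm, angles in rad, forces in N, time in s.
With the tool pointing down it reaches from about 350 to 900 mm from the base axis. Payload 7.2 kg.
Tool frame: the origin (TCP) lies on the centre line of the jaws, within the pads' length; the fingertips stand 11 mm ahead of it and the grasp point (between the pads) lies 8 mm behind it; z points along the fingers, y is the line along which they close (so a half turn about z gives the same grasp; the last joint's range is limited). The gripper opens to 85 mm and grips with 20 to 120 N. Pads are 22 mm wide; open, the fingers measure 114 mm over their backs; the gripper's body (76 mm by 85 mm) begins 54 mm behind the grasp point. The pads swing forward as they close: fully open they stand 13 mm farther back than shut.
Start: joints at [1.069, 0.411, -0.013, 1.596, 0.006, 1.134, -0.082], TCP at [262.69, -567.118, 242.297] pointing down, gripper open.
Joint ranges: [-2.95, 2.95], [-0.29, 1.99], [-1.47, 1.44], [0.14, 2.54], [-1.03, 4.17], [0.13, 1.85], [-2.86, 2.86]. Speed limits (rad/s): [2.39, 2.39, 3.01, 3.01, 3.14, 3.14, 3.14].

INTERFACE

Orientations are given as [roll, pitch, yaw] about the fixed x, y, z axes, in that order (R = Rz(yaw) Ry(pitch) Rx(roll)).
In Python, from station import observe, camera, camera_info, hand_in gives the robot as it stands. The module is installed in compiled form; this text tells all that it offers.
- The arm moves only by the shell command python3 -m jog 'ROWS' [FORCE]. ROWS is JSON, a list of rows, each a list of 3 entries, a list of its own where there are three numbers: the opening, from 0 (shut) to 1 (fully open), then the shift along the world's x, y, z in m, then the turn about the world's z in rad. In form: [[jaw, [x, y, z], twist], ...]. A call has exactly 8 rows; each row is the pose to reach, as a shift and turn from the pose commanded when the call began; what a row does not reach only later rows make up. A row lasts 1/8 s, in which the tool goes at most 62.5 mm and 10.7 degrees, less where a joint would pass 70% of its speed; a pose out of reach is approached as far as the arm can. A call with a gripper value outside its range is refused whole. The fingers move at their own pace and stop on an object; FORCE is the grip in N (left out, the last holds). Time passes only in rows, so rows that repeat a pose let the fingers close, or fill a call up. It gives the time, the measured TCP pose, the force, the opening and the grip force at its end, in the units of the state.
- observe(): the state, without advancing time (a new reading comes with each control period).
- camera(name): name is "scene" or "top" or "wrist"; returns (picture, depth): 420x560x3 uint8, red, green, blue; 420x560 float32, mm along the optical axis (not along the pixel's ray), 0 where there is no reading.
- camera_info(name): a dict with "fx", "fy", "cx", "cy" (pixels), "R" (3x3) and "t" (3): a world point X has camera coordinates R X + t; the wrist camera has in their place "T_tool_cam" (4x4, takes a point from camera to tool coordinates, whose origin is the TCP and whose axes are the flange's). Camera axes: x right, y down, z forward; pixel columns grow to the right and rows downward; lengths in mm; the calibration is good to about 2 mm. A picture is of the moment at which its call begins: read the wrist's pose just before it. camera_info takes no time and is no camera call.
- hand_in(): hands the job in; it is judged then, once.
The state is a dict: "time": time; "q": joint angles; "joint_velocities": joint speeds; "joint_efforts": joint torques, N m; "eef_pos": TCP position; "tcp_rot": TCP orientation; "ft_force": force on the tool from outside, world axes, zero at the start; "ft_torque": the same for the moment, N m; "opening": finger opening in mm; "grip_force": force on a finger pad.
Only numpy, scipy, OpenCV 4.12 (cv2) and the standard library are available. Lean on these libraries where they do the work, as an engineer would, in place of code of your own. Each camera call takes 0.05 s, during which the arm holds its last target. There are 200 camera calls.

## Working session

There is one attempt and no reset: what is moved stays moved. The work goes in short steps, Python scripts to look and compute and a shell command to move; the robot and the scene stay as the last step left them, time stands still between calls to the robot, and variables do not carry over. Pictures are saved under pics/ and viewed, at most 10 in all, crops included, and the job is handed in when it is done.

```bash
mkdir -p pics; cat > h.py <<'E'
import numpy as np, cv2
from station import *
def save(n,im): cv2.imwrite('pics/'+n+'.png',im[:,:,::-1])
def cloud(name):
    o=observe(); im,d=camera(name); c=camera_info(name)
    v,u=np.mgrid[0:420,0:560]
    P=np.stack([(u-c['cx'])/c['fx']*d,(v-c['cy'])/c['fy']*d,d],-1)
    if name=='wrist':
        from scipy.spatial.transform import Rotation as Ro
        T=np.array(c['T_tool_cam']); P=P@T[:3,:3].T+T[:3,3]
        r=np.array(o['tcp_rot']); R=r if r.shape==(3,3) else Ro.from_euler('xyz',r).as_matrix()
        P=P@R.T+np.array(o['eef_pos'])
    else: P=(P-np.array(c['t']))@np.array(c['R'])
    P[d==0]=np.nan
    return im,P
E
python3 - <<'E'
from h import *
o=observe(); print(o)
a,_=cloud('scene'); b,P=cloud('top')
print(camera_info('top'))
save('scene',a); save('top',b); np.save('top.npy',P); np.save('topim.npy',b)
E
```

```text
{'time': 0.0, 'q': array([ 1.06879975,  0.41190594, -0.01272694,  1.59700338,  0.0055824 ,
        1.13430517, -0.08221329]), 'joint_velocities': array([ 0.00063089,  0.00246966,  0.00041042,  0.0004986 , -0.00067945,
        0.00091358, -0.00066089]), 'joint_efforts': array([ 8.14884861e-04, -6.00630569e+01,  6.82287812e-01, -2.99412847e+01,
        1.36923601e-02,  1.04242578e-02, -4.29745046e-05]), 'eef_pos': array([ 262.48350725, -566.70370765,  241.46585433]), 'tcp_rot': array([-3.14000868e+00,  9.04252738e-05,  4.33814013e-01]), 'ft_force': array([0.35730145, 0.7168612 , 0.15701614]), 'ft_torque': array([ 0.02617649, -0.00646125,  0.00361153]), 'grip_force': 0.0, 'opening': 85.1065972846062}
{'fx': 416.08991389837394, 'fy': 416.08991389837394, 'cx': 272.467752307851, 'cy': 205.7233635706691, 'R': array([[ 0.02904803, -0.99951547,  0.01118175],
       [-0.98387655, -0.03056491, -0.17621782],
       [ 0.17647421, -0.00588268, -0.98428769]]), 't': array([-216.87944877,  471.79809773,  955.70880656])}
```

View pics/top.png

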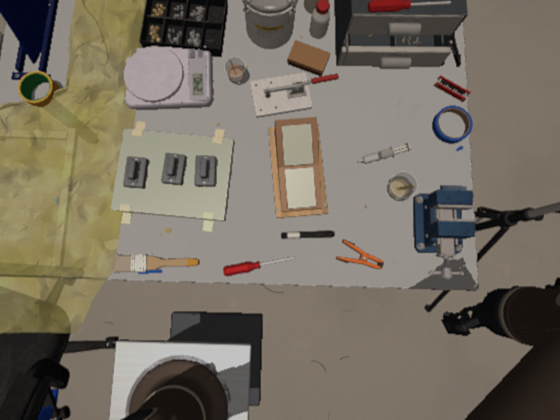

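View pics/scene.png

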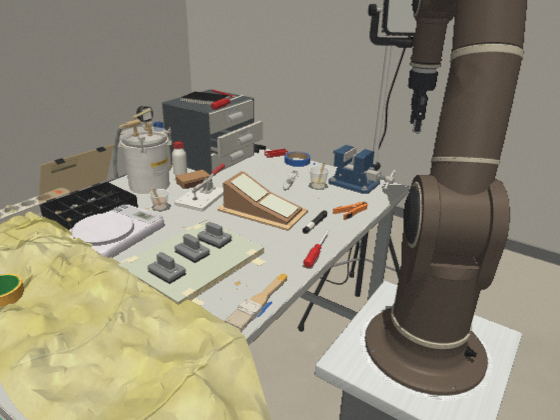

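Top view: three grey weights on the pale panel near (135,172), (174,168) and (205,170). The mould has its steep patch at (298,143) and gentle patch at (300,188), with upslope towards the top of the image (+x). The scene view confirms the slope rises away from the robot.

```bash
cat > m.py <<'E'
from h import *
def rect(P,m):
    Q=P[m]; Q=Q[~np.isnan(Q[:,0])]
    (c,s,a)=cv2.minAreaRect(Q[:,:2].astype(np.float32)); 
    return len(Q),np.round(np.median(Q,0),1),np.round(c,1),np.round(s,1),round(a,1),np.round(np.percentile(Q[:,2],[5,50,95]),1)
def blobs(P,m,mn=15):
    n,l,st,c=cv2.connectedComponentsWithStats(m.astype(np.uint8))
    for i in range(1,n):
        if st[i,4]>=mn: print(c[i].round(),*rect(P,l==i))
E
python3 - <<'E'
from m import *
b=np.load('topim.npy'); P=np.load('top.npy'); hsv=cv2.cvtColor(b,cv2.COLOR_RGB2HSV)
z=P[...,2]; v,u=np.mgrid[0:420,0:560]
box=lambda x0,x1,y0,y1:(u>x0)&(u<x1)&(v>y0)&(v<y1)
print('ribs');blobs(P,box(110,240,130,220)&(z>52)&(z<90))
print('bodies');blobs(P,box(110,240,130,220)&(z>29)&(z<90))
print('dark');blobs(P,box(110,240,130,220)&(hsv[...,2]<110),60)
print('panel');print(rect(P,box(150,160,185,215)))
print('patches');mp=box(268,330,115,220)&(hsv[...,1]<70)&(hsv[...,2]>150)&(z>12); blobs(P,mp,200)
n,l=cv2.connectedComponents(cv2.erode(mp.astype(np.uint8),np.ones((5,5))))
for i in range(1,n):
    Q=P[l==i]; Q=Q[~np.isnan(Q[:,0])]
    if len(Q)<200: continue
    A=np.c_[Q-Q.mean(0)]; w=np.linalg.svd(A,full_matrices=False)[2][2]; w*=np.sign(w[2])
    print(Q.mean(0).round(1),w.round(3),'slope',np.degrees(np.arccos(w[2])),'yaw',np.degrees(np.arctan2(-w[1],-w[0])))
print('mould base');print(rect(P,box(262,335,110,224)&(z>4)&(hsv[...,1]>80)))
print(P[120:225:6,300].round(0).tolist())
E
```

```text
ribs
[171. 165.] 141 [565.2  43.   62.8] [566.3  44.6] [17.3 45.7] 84.3 [54.9 62.8 65.7]
[132. 169.] 145 [554.8 135.5  62.1] [554.9 137.1] [16.5 45.6] 85.0 [55.  62.1 65.8]
[203. 167.] 136 [563.4 -34.4  62.8] [563.4 -34.2] [44.7 16.6] 2.7 [57.8 62.8 65.8]
bodies
[113. 136.] 34 [644.8 201.   30.5] [645.1 199.5] [27.1 11.8] 6.8 [29.2 30.5 33.1]
[173. 168.] 615 [563.2  39.3  36.8] [567.4  43.6] [50.6 76.7] 84.9 [31.9 36.8 63.9]
[205. 170.] 609 [560.1 -37.1  36.7] [563.8 -33.7] [77.1 50.2] 0.6 [32.2 36.7 64.2]
[135. 171.] 622 [551.4 131.4  36.9] [555.2 137. ] [51.2 77.2] 87.2 [32.  36.9 64.4]
dark
[229. 181.] 141 [548.7 -91.3   0.8] [549.5 -92.2] [  4.  205.2] 86.5 [-2.9  0.8 15.3]
[174. 168.] 599 [563.5  38.   36.5] [565.7  42.9] [50.3 73.9] 85.0 [18.8 36.5 63.9]
[136. 172.] 615 [552.2 130.3  36.7] [553.8 135.5] [50.7 74.2] 86.5 [18.2 36.7 64.4]
[206. 170.] 594 [560.7 -39.   36.5] [562.9 -35.5] [75.2 51. ] 0.0 [18.3 36.5 64.3]
panel
(261, array([488.1,  86.8,  17.6]), array([489.4,  86.9]), array([68.7, 25. ]), 0.2, array([14. , 17.6, 20.5]))
patches
[297. 144.] 1127 [ 625.8 -257.6   69
[... 171 characters left out ...]
5 -0.06   0.899] slope 26.032421511977354 yaw 7.802703185620893
[ 527.2 -269.    34.4] [-0.225 -0.025  0.974] slope 13.094968672536414 yaw 6.248571744452964
mould base
(2391, array([ 575. , -242.6,   23.3]), array([ 580. , -262.6]), array([235.4, 129. ]), 6.6, array([ 5.6, 23.3, 86.9]))
[[679.0, -262.0, 89.0], [665.0, -262.0, 86.0], [652.0, -263.0, 82.0], [638.0, -263.0, 77.0], [626.0, -264.0, 69.0], [614.0, -265.0, 62.0], [601.0, -266.0, 54.0], [587.0, -266.0, 51.0], [572.0, -267.0, 49.0], [559.0, -267.0, 41.0], [545.0, -268.0, 38.0], [530.0, -268.0, 35.0], [516.0, -269.0, 34.0], [502.0, -269.0, 31.0], [487.0, -270.0, 28.0], [476.0, -272.0, 7.0], [462.0, -272.0, 0.0], [447.0, -273.0, -0.0]]
```

```bash
python3 -m jog '[[0.5,[0.04,0.05,-0.02],-0.1],[0.5,[0.07,0.1,-0.04],-0.2],[0.5,[0.1,0.16,-0.05],-0.3],[0.5,[0.13,0.21,-0.06],-0.41],[0.5,[0.16,0.265,-0.07],-0.41],[0.5,[0.18,0.32,-0.08],-0.41],[0.5,[0.2,0.375,-0.08],-0.41],[0.5,[0.22,0.43,-0.08],-0.41]]' 30
```

```text
time: 1.1
eef_pos: [482.9, -135.0, 162.0]
tcp_rot: [-3.141, 0.0, 0.024]
ft_force: [0.8, -1.1, -0.3]
opening: 42.7
grip_force: 0.0
```

```bash
python3 -m jog '[[0.5,[0.02,0.03,0],0],[0.5,[0.04,0.06,0],0],[0.5,[0.06,0.085,0],0],[0.5,[0.08,0.103,0],0],[0.5,[0.08,0.103,0],0],[0.5,[0.08,0.103,0],0],[0.5,[0.08,0.103,0],0],[0.5,[0.08,0.103,0],0]]'; python3 - <<'E'
from m import *
b,P=cloud('wrist'); save('w1',b); z=P[...,2]
o=observe(); print(o['eef_pos'],o['tcp_rot'],o['ft_force'],o['opening'])
blobs(P,(z>52)&(z<75),200); blobs(P,(z>12)&(z<28),2000); blobs(P,(z>31)&(z<42),500)
E
```

```text
time: 2.1
eef_pos: [562.4, -34.9, 162.4]
tcp_rot: [3.141, 0.0, 0.023]
ft_force: [-0.6, 1.4, -0.3]
opening: 42.9
grip_force: 0.0
[562.43433795 -34.71742292 162.43961857] [ 3.14139062e+00 -7.19755589e-05  2.28667342e-02] [-0.38404977  0.20652236  0.47521013] 42.72896590766239
[553. 118.] 1637 [ 622.6 -206.6   56.4] [ 631.3 -205.9] [90.5 13.4] 14.7 [52.5 56.4 62.9]
[165. 200.] 1820 [567.2  43.1  64.9] [565.2  45.1] [16.3 45.6] 85.3 [55.  64.9 66.5]
[279. 207.] 1561 [564.5 -32.8  65.1] [561.8 -32.9] [46.5 15.9] 0.8 [61.4 65.1 66.5]
[ 32. 214.] 2159 [555.3 133.7  64.5] [553.5 137.6] [16.7 45.5] 87.2 [53.9 64.5 66.4]
[514. 192.] 4318 [ 560.7 -214.    21.7] [ 566.6 -215. ] [216.5  51.2] 20.6 [13.1 21.7 27.5]
[170. 182.] 69698 [585.3  62.5  19.7] [503.6  65.6] [306.8 316.6] 86.3 [18.1 19.7 20.9]
[534. 192.] 4448 [ 552.8 -219.5   36.4] [ 582.6 -215. ] [187.6  35.2] 18.8 [31.5 36.4 41.5]
[180. 185.] 4430 [574.5  35.5  37.5] [565.1  45.3] [50.4 75.4] 84.9 [34.6 37.5 41.2]
[280. 192.] 4699 [569.6 -33.   37.6] [562.3 -32.9] [75.3 50.1] 0.8 [35.2 37.6 41.1]
[ 62. 196.] 4154 [565.5 126.   37.5] [553.2 137.5] [50.1 75.6] 87.4 [33.3 37.5 41.3]
```

```bash
python3 -m jog '[[0.5,[0,0.002,-0.04],-0.01],[0.5,[0,0.002,-0.08],-0.01],[0.5,[0,0.002,-0.1],-0.01],[0.5,[0,0.002,-0.1065],-0.01],[0.5,[0,0.002,-0.1065],-0.01],[0,[0,0.002,-0.1065],-0.01],[0,[0,0.002,-0.1065],-0.01],[0,[0,0.002,-0.1065],-0.01]]' 50
```

```text
time: 3.15
eef_pos: [563.4, -32.2, 56.6]
tcp_rot: [3.141, -0.002, 0.014]
ft_force: [0.7, -0.8, 2.1]
opening: 14.4
grip_force: 51.6
```

```bash
python3 -m jog '[[0,[0,0,-0.001],0],[0,[0,0,-0.002],0],[0,[0,0,-0.002],0],[0,[-0.003,0,-0.002],0],[0,[-0.006,0,-0.002],0],[0,[-0.009,0,-0.002],0],[0,[-0.012,0,-0.002],0],[0,[-0.015,0,-0.002],0]]'
```

```text
time: 4.15
eef_pos: [549.6, -31.9, 54.9]
tcp_rot: [-3.141, -0.004, 0.014]
ft_force: [2.8, -0.5, 6.1]
opening: 14.8
grip_force: 52.3
```

```bash
python3 -m jog '[[0,[0,0,-0.001],0],[0,[0.001,0,-0.001],0],[0,[0.003,0,-0.001],0],[0,[0.006,0,-0.001],0],[0,[0.009,0,-0.001],0],[0,[0.012,0,-0.001],0],[0,[0.015,0,-0.001],0],[0,[0.018,0,-0.001],0]]'; python3 -c "
from station import *
for i in range(4): print(observe()['ft_force'],observe()['eef_pos']); camera('top')"
```

```text
time: 5.15
eef_pos: [565.2, -32.0, 53.5]
tcp_rot: [3.141, 0.001, 0.014]
ft_force: [-5.1, -0.6, 10.4]
opening: 15.0
grip_force: 53.0
[-5.13296486 -0.56531548 10.40384425] [565.21603072 -31.98430557  53.45253461]
[-3.33651421  0.09130546 10.47666194] [565.66731527 -32.01270625  53.52503579]
[-3.44739941 -0.60358583 11.31100694] [565.66579741 -31.99339893  53.52636188]
[-3.44334169 -0.05003225 10.58737083] [565.67188531 -32.0021646   53.57377179]
```

```bash
python3 -m jog '[[0,[0,0,0.03],0],[0,[0,0,0.07],0],[0,[-0.008,-0.04,0.087],0.05],[0,[-0.016,-0.095,0.087],0.1],[0,[-0.025,-0.15,0.087],0.1],[0,[-0.034,-0.2,0.087],0.1],[0,[-0.04,-0.2355,0.087],0.1],[0,[-0.04,-0.2355,0.087],0.1]]'; python3 - <<'E'
from m import *
b,P=cloud('wrist'); save('w2',b); print(observe()['ft_force'],observe()['eef_pos'])
b,P=cloud('top');z=P[...,2];save('t2',b);print(observe()['ft_force'])
E
```

```text
time: 6.35
eef_pos: [523.4, -271.5, 138.8]
tcp_rot: [3.141, 0.003, 0.108]
ft_force: [-0.0, 1.1, -2.8]
opening: 14.9
grip_force: 51.1
[ 0.7789075   1.47850677 -3.21879145] [ 524.33511487 -268.85590283  138.84132042]
[-0.28124261  0.60362264 -2.671212  ]
```

View pics/w2.png

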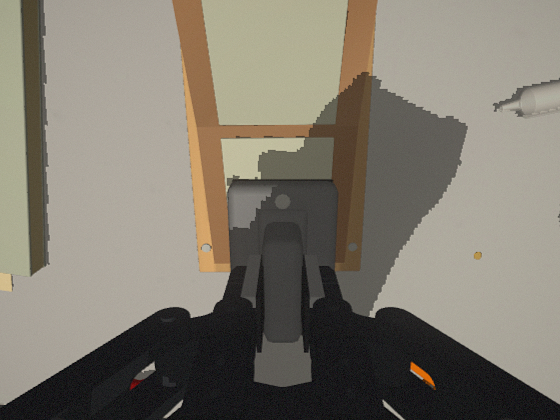

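Wrist view: the weight is held straight (cols 230–335). The gentle patch's upper end is visible at (278,155) and the steep patch at (275,60). I'll refine the patch poses in the wrist frame.

```bash
cat > patch.py <<'E'
from m import *
def steepgentle(tag,b,P):
    hsv=cv2.cvtColor(b,cv2.COLOR_RGB2HSV); z=P[...,2]
    brown=(hsv[...,1]>90)&(hsv[...,0]<25)&(hsv[...,2]>50)
    reg=(P[...,0]>470)&(P[...,0]<690)&(P[...,1]>-318)&(P[...,1]<-210)&(z>20)&(z<95)
    m=reg&~brown&(hsv[...,2]>70)
    blobs(P,m,300)
E
python3 - <<'E'
from patch import *
b,P=cloud('wrist'); z=P[...,2]; hsv=cv2.cvtColor(b,cv2.COLOR_RGB2HSV)
print(hsv[60,280],hsv[155,240],hsv[60,185+10],b[60,365])
for r in (20,60,100,155):
    row=hsv[r]; pale=(row[:,0]>22)&(row[:,0]<45)&(row[:,1]<90)&(row[:,1]>12)&(z[r]>22)
    u=np.where(pale)[0]; u=u[(u>150)&(u<400)]
    print(r,u.min(),u.max(),P[r,u.min()+2].round(1),P[r,u.max()-2].round(1))
for c in (245,255):
    print(c,[(r,P[r,c].round(1).tolist(),hsv[r,c].tolist()) for r in (118,122,128,134,140,146,170)])
E
```

```text
[ 28  43 177] [ 25  44 195] [ 14 127 149] [156 117  78]
20 214 355 [ 629.6 -222.2   76.5] [ 637.1 -288.7   76.7]
60 219 350 [ 612.2 -224.4   68.1] [ 619.8 -290.7   68.1]
100 224 345 [ 592.  -226.9   58.1] [ 599.6 -292.9   58.5]
155 230 338 [ 558.8 -231.1   45.3] [ 566.3 -296.1   45.4]
245 [(118, [582.9, -238.0, 53.1], [26, 43, 180]), (122, [580.6, -238.2, 52.3], [26, 43, 177]), (128, [576.8, -238.1, 48.9], [20, 70, 156]), (134, [572.6, -238.0, 43.7], [14, 125, 159]), (140, [568.5, -238.0, 41.0], [15, 109, 82]), (146, [565.7, -238.9, 47.1], [26, 45, 192]), (170, [549.5, -239.7, 42.0], [27, 46, 193])]
255 [(118, [583.7, -244.0, 54.4], [31, 45, 176]), (122, [581.2, -244.0, 51.8], [29, 44, 178]), (128, [577.5, -244.2, 49.3], [20, 73, 153]), (134, [573.2, -244.1, 43.1], [13, 123, 159]), (140, [569.4, -244.4, 42.4], [14, 127, 149]), (146, [566.1, -244.9, 45.0], [27, 45, 192]), (170, [550.1, -246.1, 41.2], [24, 45, 194])]
```

```bash
python3 -m jog '[[0,[-0.001,0,-0.02],0],[0,[-0.001,0,-0.04],0],[0,[-0.001,0,-0.05],0],[0,[-0.001,0,-0.054],0],[0,[-0.001,0,-0.056],0],[0,[-0.001,0,-0.057],0],[0,[-0.001,0,-0.058],0],[0,[-0.001,0,-0.059],0]]' 22
```

```text
time: 7.5
eef_pos: [525.0, -267.8, 81.3]
tcp_rot: [3.141, -0.001, 0.114]
ft_force: [-1.0, 0.8, 1.2]
opening: 14.9
grip_force: 51.6
```

```bash
python3 -m jog '[[0.15,[-0.0005,0,-0.0005],0],[0.15,[-0.0015,0,-0.0015],0],[0.15,[-0.003,0,-0.003],0],[0.15,[-0.0045,-0.0005,-0.005],0],[0.15,[-0.006,-0.0005,-0.0065],0],[0.15,[-0.007,-0.001,-0.0075],0],[0.15,[-0.0077,-0.001,-0.0085],0],[0.15,[-0.0077,-0.001,-0.0085],0]]' 22;  python3 - <<'E'
from m import *
b,P=cloud('scene'); save('s3',cv2.resize(b[150:270,180:340],None,fx=4,fy=4)); print(observe()['ft_force'],observe()['grip_force'])
E
```

```text
time: 8.5
eef_pos: [518.5, -269.1, 74.2]
tcp_rot: [3.14, -0.003, 0.114]
ft_force: [-1.6, 0.4, 14.0]
opening: 14.9
grip_force: 53.7
[-1.47323357  1.09795446 14.04008372] 53.74613106250763
```

View pics/s3.png

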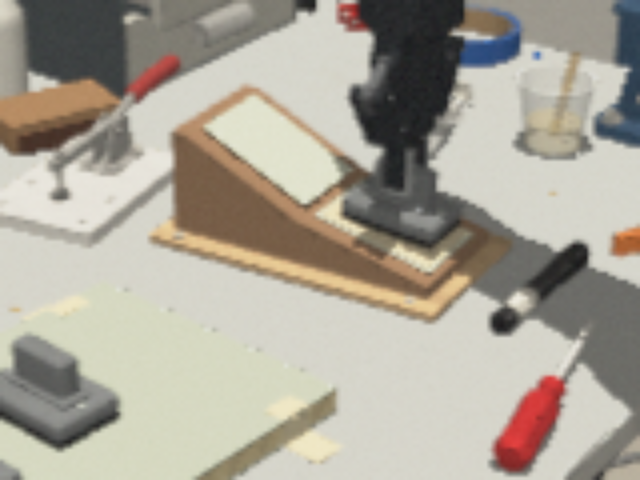

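```bash
python3 -m jog '[[0.17,[0,0,0.001],0],[0.17,[0,0,0.001],0],[0.17,[0,0,0.001],0],[0.172,[0,0,0.001],0],[0.172,[0,0,0.001],0],[0.174,[0,0,0.001],0],[0.174,[0,0,0.001],0],[0.174,[0,0,0.001],0]]' 20; python3 -c "
from station import *
print(observe())"
```

```text
time: 9.55
eef_pos: [518.5, -269.0, 74.9]
tcp_rot: [3.14, -0.003, 0.114]
ft_force: [0.5, 1.5, 9.7]
opening: 15.0
grip_force: 42.9
{'time': 9.55, 'q': array([ 0.4906256 ,  0.53664891, -0.12669412,  1.84754804,  0.09382952,
        0.75944805, -1.14333448]), 'joint_velocities': array([-0.00050738, -0.00066529, -0.0014078 ,  0.00031104,  0.00032326,
       -0.0017269 , -0.00027725]), 'joint_efforts': array([ 3.08753243e-01, -5.49441397e+01, -2.97891609e-01, -1.95831120e+01,
        2.94958195e-01,  2.32994752e-01, -2.08017079e-02]), 'eef_pos': array([ 518.45925627, -269.04822193,   74.8943624 ]), 'tcp_rot': array([ 3.13992834, -0.00327227,  0.11377946]), 'ft_force': array([0.51158046, 1.50095746, 9.6979525 ]), 'ft_torque': array([ 0.24473573, -0.44932884, -0.05779177]), 'grip_force': 42.91307330131531, 'opening': 15.005834582770781}
```

```bash
python3 -m jog '[[0.175,[0,0,0],0],[0.176,[0,0,0],0],[0.177,[0,0,0],0],[0.178,[0,0,0],0],[0.178,[0,0,0],0],[0.178,[0,0,0],0],[0.178,[0,0,0],0],[0.178,[0,0,0],0]]' 20
```

```text
time: 10.55
eef_pos: [517.3, -269.1, 74.2]
tcp_rot: [3.141, -0.001, 0.114]
ft_force: [-1.8, -0.3, 7.1]
opening: 15.2
grip_force: 30.3
```

```bash
python3 -m jog '[[0.179,[0,0,0],0],[0.18,[0,0,-0.0005],0],[0.18,[0,0,-0.001],0],[0.181,[0,0,-0.0015],0],[0.181,[0,0,-0.002],0],[0.181,[0,0,-0.002],0],[0.181,[0,0,-0.002],0],[0.181,[0,0,-0.002],0]]' 20;python3 - <<'E'
from m import *
b,P=cloud('scene'); save('s4',cv2.resize(b[180:260,220:320],None,fx=6,fy=6)); print(observe()['ft_torque'],observe()['ft_force'],observe()['grip_force'])
E
```

```text
time: 11.55
eef_pos: [515.5, -269.3, 71.6]
tcp_rot: [3.141, 0.002, 0.113]
ft_force: [-3.6, -0.4, 7.7]
opening: 15.6
grip_force: 21.1
[-0.08964691  0.80647537  0.08847881] [-4.8994524  -1.41385862  6.97137476] 21.134024262428284
```

View pics/s4.png

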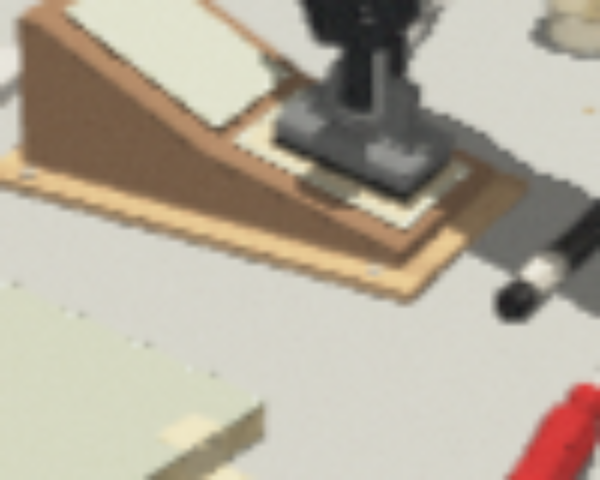

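The weight has tilted with the slope, though there may still be a small gap under its lower end. I'll keep easing the grip while pressing slightly.

```bash
python3 -m jog '[[0.182,[0,0,-0.0005],0],[0.182,[0,0,-0.001],0],[0.183,[0,0,-0.0015],0],[0.183,[0,0,-0.0015],0],[0.184,[0,0,-0.0015],0],[0.184,[0,0,-0.0015],0],[0.185,[0,0,-0.0015],0],[0.185,[0,0,-0.0015],0]]' 20;python3 - <<'E'
from m import *
b,P=cloud('wrist'); z=P[...,2]
m=(P[...,0]>490)&(P[...,0]<580)&(P[...,1]>-320)&(P[...,1]<-220)
hsv=cv2.cvtColor(b,cv2.COLOR_RGB2HSV)
s=m&(z>40)&(z<75)&(hsv[...,2]<120)&(hsv[...,1]<60)
print(observe()['ft_torque'],observe()['ft_force'])
for r in range(160,300,12):
  print(r,[P[r,c].round(1).tolist()+hsv[r,c].tolist() for c in (245,320)])
E
```

```text
time: 12.6
eef_pos: [515.3, -269.3, 69.8]
tcp_rot: [-3.142, 0.003, 0.113]
ft_force: [-3.6, -0.8, 5.7]
opening: 15.9
grip_force: 8.2
[-0.14143691  0.9554284   0.07249827] [-4.54789342 -1.5140949   5.17567451]
160 [[559.7, -247.4, 44.9, 26, 43, 207], [563.3, -280.3, 44.1, 26, 39, 111]]
172 [[555.7, -248.4, 51.1, 13, 31, 74], [559.5, -280.1, 51.9, 0, 25, 62]]
184 [[553.0, -249.6, 60.8, 20, 13, 117], [555.8, -280.0, 58.1, 30, 10, 73]]
196 [[547.4, -249.8, 58.7, 26, 17, 121], [550.7, -280.7, 58.1, 38, 15, 70]]
208 [[541.9, -250.2, 57.9, 23, 16, 124], [545.4, -281.6, 57.6, 15, 15, 68]]
220 [[535.9, -250.5, 56.0, 23, 18, 125], [539.3, -282.7, 55.2, 30, 4, 70]]
232 [[nan, nan, nan, 8, 14, 71], [533.8, -283.5, 55.2, 15, 15, 68]]
244 [[523.6, -251.3, 53.3, 30, 7, 69], [527.6, -284.5, 54.0, 20, 12, 66]]
256 [[517.0, -251.7, 51.8, 0, 14, 73], [520.4, -285.9, 50.7, 30, 17, 74]]
268 [[524.2, -253.6, 77.4, 10, 11, 72], [527.3, -282.3, 77.0, 30, 10, 51]]
280 [[524.0, -254.5, 86.2, 19, 26, 79], [526.7, -281.5, 85.4, 15, 20, 78]]
292 [[524.0, -255.3, 94.2, 10, 10, 76], [527.4, -280.4, 95.1, 12, 16, 78]]
```

Weight top slope is about 14° and centred near x≈524, so it lies flat on the gentle patch. Releasing.

```bash
python3 -m jog '[[0.187,[0,0,0],0],[0.19,[0,0,0],0],[0.2,[0,0,0],0],[0.25,[0,0,0.001],0],[0.4,[0,0,0.001],0],[0.5,[0,0,0.001],0],[0.5,[0,0,0.03],0],[0.5,[0,0,0.07],0]]' 50;python3 - <<'E'
from m import *
b,P=cloud('wrist'); save('w5',b);z=P[...,2]; print(observe()['eef_pos'])
m=(P[...,0]>470)&(P[...,0]<600)&(P[...,1]>-320)&(P[...,1]<-220)
hsv=cv2.cvtColor(b,cv2.COLOR_RGB2HSV)
blobs(P,m&(z>46)&(hsv[...,1]<38)&(hsv[...,2]<160),300)
blobs(P,m&(z>70)&(z<90),100)
E
```

```text
time: 13.65
eef_pos: [516.2, -268.2, 139.5]
tcp_rot: [-3.14, 0.002, 0.114]
ft_force: [1.7, -0.1, -0.6]
opening: 42.9
grip_force: 0.0
[ 519.09791747 -269.49171886  145.66914278]
[284. 201.] 8029 [ 530.3 -267.4   58.9] [ 521.9 -268.2] [73.3 50.1] 6.3 [47.7 58.9 83. ]
[180. 340.] 6780 [ 522.7 -239.6  185.7] [ 515.5 -239.9] [30.4 44.2] 10.5 [145.2 185.7 213.2]
[404. 335.] 7648 [ 529.7 -302.4  185.7] [ 522.2 -300.9] [30.1 39.5] 3.5 [146.  185.7 204.6]
[384. 399.] 428 [ 534.9 -286.1  215. ] [ 534.9 -286.4] [4.8 7.5] 29.9 [209.7 215.  218.9]
[284. 227.] 2060 [ 519.4 -268.6   80. ] [ 514.9 -269. ] [47.2 16. ] 6.6 [73.9 80.  84.4]
```

View pics/w5.png

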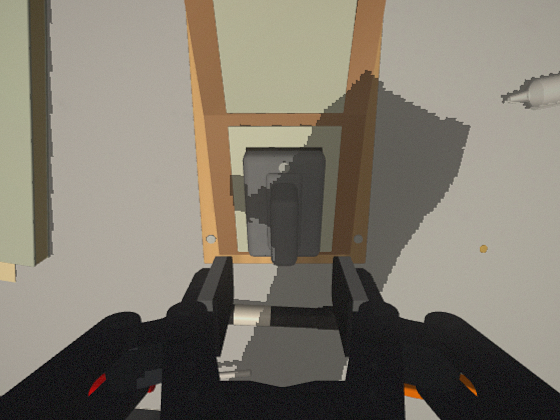

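The weight rests squarely on the gentle patch (pixel ~(284,200)), and its rib position puts the sole centre at x≈525, y≈-267.5. Next is the middle weight on the panel.

```bash
python3 -m jog '[[0.5,[0.005,0.03,0],-0.05],[0.5,[0.012,0.08,0],-0.1],[0.5,[0.02,0.135,0],-0.15],[0.5,[0.03,0.19,0],-0.2],[0.5,[0.04,0.245,0],-0.2],[0.5,[0.045,0.29,0],-0.2],[0.5,[0.048,0.314,0],-0.2],[0.5,[0.048,0.314,-0.02],-0.2]]'
```

```text
time: 14.7
eef_pos: [566.3, 48.9, 120.9]
tcp_rot: [-3.14, -0.003, -0.082]
ft_force: [-0.0, -0.1, 0.6]
opening: 42.6
grip_force: 0.0
```

```bash
python3 -m jog '[[0.5,[0,0,-0.03],0],[0.5,[0,0,-0.055],0],[0.5,[0,0,-0.062],0],[0.5,[0,0,-0.062],0],[0,[0,0,-0.062],0],[0,[0,0,-0.062],0],[0,[0,0,-0.062],0],[0,[0,0,-0.062],0]]' 50
```

```text
time: 15.7
eef_pos: [565.7, 45.4, 58.4]
tcp_rot: [-3.141, -0.002, -0.086]
ft_force: [1.8, -0.4, 2.3]
opening: 14.7
grip_force: 51.7
```

```bash
python3 -m jog '[[0,[0,0,-0.001],0],[0,[0,0,-0.002],0],[0,[0,0,-0.003],0],[0,[-0.003,0,-0.003],0],[0,[-0.006,0,-0.003],0],[0,[-0.009,0,-0.003],0],[0,[-0.012,0,-0.003],0],[0,[-0.015,0,-0.003],0]]'
```

```text
time: 16.7
eef_pos: [552.9, 45.8, 56.4]
tcp_rot: [-3.14, -0.006, -0.086]
ft_force: [6.5, 0.4, 7.8]
opening: 15.3
grip_force: 52.6
```

```bash
python3 -m jog '[[0,[0,0,0],0],[0,[0.001,0,0],0],[0,[0.003,0,0],0],[0,[0.006,0,0],0],[0,[0.009,0,0],0],[0,[0.012,0,0],0],[0,[0.015,0,0],0],[0,[0.018,0,0],0]]'
```

```text
time: 17.7
eef_pos: [565.9, 45.5, 54.9]
tcp_rot: [3.141, 0.004, -0.086]
ft_force: [-8.5, 0.5, 11.9]
opening: 14.7
grip_force: 53.2
```

Drag ratio is about 0.6 here, against about 0.37 for the first, so this is the best gripper. Taking it to the steep patch.

```bash
python3 -m jog '[[0,[0,0,0.03],0],[0,[0,-0.01,0.075],0],[0,[0.008,-0.06,0.09],0.05],[0,[0.018,-0.115,0.09],0.1],[0,[0.028,-0.17,0.09],0.15],[0,[0.038,-0.225,0.09],0.2],[0,[0.048,-0.275,0.09],0.2],[0,[0.0522,-0.3024,0.09],0.2]]'; python3 - <<'E'
from m import *
b,P=cloud('wrist'); b,P=cloud('wrist'); b,P=cloud('wrist');z=P[...,2]; hsv=cv2.cvtColor(b,cv2.COLOR_RGB2HSV); o=observe();print(o['eef_pos'],o['ft_force'])
for r in (60,100,120):
    row=hsv[r]; pale=(row[:,0]>22)&(row[:,0]<45)&(row[:,1]<90)&(row[:,1]>12)&(z[r]>22)
    u=np.where(pale)[0]; u=u[(u>150)&(u<400)]
    if len(u): print(r,P[r,u.min()+2].round(1),P[r,u.max()-2].round(1))
for c in (235,330): print([(r,P[r,c].round(1).tolist(),hsv[r,c].tolist()) for r in range(40,150,10)])
for c in (245,320): print('wt',[P[r,c].round(1).tolist() for r in range(150,270,20)])
E
```

```text
time: 18.7
eef_pos: [618.7, -260.7, 143.2]
tcp_rot: [3.142, 0.003, 0.11]
ft_force: [-0.6, -0.5, -2.0]
opening: 14.6
grip_force: 51.2
[ 618.62542198 -258.98599203  143.10402197] [-1.40115052  1.15143255 -2.51052967]
[(40, [724.0, -217.3, 1.7], [18, 24, 178]), (50, [717.5, -217.8, 2.1], [19, 23, 177]), (60, [711.1, -218.1, 1.4], [23, 23, 179]), (70, [704.5, -218.5, 0.9], [18, 24, 178]), (80, [nan, nan, nan], [18, 21, 179]), (90, [691.0, -220.6, 9.6], [16, 125, 185]), (100, [684.2, -221.0, 9.2], [17, 124, 202]), (110, [679.4, -225.7, 44.5], [13, 108, 80]), (120, [677.0, -231.3, 88.5], [14, 118, 184]), (130, [672.1, -231.7, 88.7], [14, 116, 185]), (140, [666.9, -231.9, 87.8], [14, 117, 183])]
[(40, [731.1, -282.8, 2.5], [20, 26, 177]), (50, [724.9, -283.9, 1.0], [21, 23, 179]), (60, [718.5, -285.0, 0.4], [22, 26, 178]), (70, [711.7, -285.6, 3.4], [20, 26, 178]), (80, [705.2, -286.9, 0.6], [19, 27, 182]), (90, [698.3, -286.9, 8.7], [17, 129, 204]), (100, [691.6, -287.9, 9.0], [16, 117, 107]), (110, [686.1, -282.7, 55.8], [13, 111, 71]), (120, [682.3, -278.9, 89.5], [16, 123, 87]), (130, [677.3, -279.7, 89.0], [12, 114, 87]), (140, [672.2, -280.6, 87.9], [15, 119, 86])]
wt [[663.0, -237.8, 91.9], [651.4, -238.2, 86.2], [650.3, -241.7, 122.1], [640.9, -242.4, 121.6], [631.7, -243.3, 122.6], [621.5, -244.0, 121.8]]
wt [[667.0, -275.8, 91.0], [655.8, -277.9, 86.3], [653.7, -274.6, 121.3], [644.8, -275.8, 122.3], [635.5, -277.0, 122.8], [625.7, -278.4, 122.8]]
```

```bash
python3 -m jog '[[0.17,[0.0015,0.002,-0.005],0],[0.172,[0.0015,0.002,-0.009],0],[0.174,[0.0015,0.002,-0.012],0],[0.176,[0.0015,0.002,-0.0135],0],[0.178,[0.0015,0.002,-0.0145],0],[0.178,[0.0015,0.002,-0.0155],0],[0.178,[0.0015,0.002,-0.016],0],[0.178,[0.0015,0.002,-0.0165],0]]' 50
```

```text
time: 19.85
eef_pos: [621.7, -255.1, 128.3]
tcp_rot: [3.142, -0.0, 0.114]
ft_force: [0.5, -0.6, -1.8]
opening: 15.1
grip_force: 27.8
```

```bash
python3 -m jog '[[0.178,[-0.0015,-0.002,-0.0005],0],[0.179,[-0.0015,-0.002,-0.0015],0],[0.18,[-0.003,-0.002,-0.003],0],[0.18,[-0.0045,-0.0025,-0.0045],0],[0.181,[-0.006,-0.0025,-0.006],0],[0.181,[-0.0075,-0.003,-0.0078],0],[0.181,[-0.009,-0.003,-0.0095],0],[0.181,[-0.0102,-0.003,-0.011],0]]'
```

```text
time: 20.85
eef_pos: [611.4, -258.3, 117.6]
tcp_rot: [3.141, -0.0, 0.114]
ft_force: [-0.9, -0.7, 3.8]
opening: 15.4
grip_force: 19.9
```

```bash
python3 -m jog '[[0.181,[-0.001,0,-0.0015],0],[0.181,[-0.002,0,-0.003],0],[0.181,[-0.003,-0.0005,-0.0045],0],[0.181,[-0.004,-0.0005,-0.0062],0],[0.181,[-0.005,-0.0005,-0.008],0],[0.181,[-0.0055,-0.0005,-0.0095],0],[0.181,[-0.006,-0.0005,-0.0105],0],[0.181,[-0.006,-0.0005,-0.011],0]]'; cat > slope.py <<'E'
from m import *
b,P=cloud('wrist'); hsv=cv2.cvtColor(b,cv2.COLOR_RGB2HSV);o=observe();print(o['eef_pos'],o['ft_force'],o['ft_torque'])
for c in (245,320):
    print([P[r,c].round(1).tolist()+[int(hsv[r,c,2])] for r in range(130,270,8)])
E
python3 slope.py
```

```text
time: 21.85
eef_pos: [604.8, -259.0, 106.0]
tcp_rot: [3.141, 0.001, 0.113]
ft_force: [-4.3, -1.4, 5.5]
opening: 15.4
grip_force: 20.8
[ 604.69999995 -258.99823934  105.9999392 ] [-3.87823878 -1.53783846  6.33503026] [-0.29444825  0.72540184  0.01706167]
[[663.1, -236.9, 90.3, 195], [659.6, -236.9, 87.7, 191], [656.2, -237.2, 87.3, 192], [652.5, -237.3, 85.0, 193], [649.2, -237.6, 85.7, 49], [647.3, -238.5, 93.2, 82], [644.9, -239.1, 96.9, 109], [642.1, -239.5, 99.1, 120], [638.5, -239.7, 97.9, 121], [634.8, -239.9, 96.8, 120], [630.8, -240.1, 95.1, 120], [627.2, -240.4, 95.0, 118], [622.4, -240.5, 91.8, 118], [618.3, -240.7, 90.9, 72], [613.9, -240.9, 89.3, 73], [609.5, -241.2, 88.2, 68], [605.0, -241.5, 87.1, 73], [609.3, -242.7, 103.4, 41]]
[[666.5, -267.0, 90.1, 110], [663.2, -267.7, 88.4, 109], [659.8, -268.3, 87.1, 104], [656.1, -269.1, 84.7, 107], [652.6, -269.7, 84.4, 40], [650.8, -269.0, 93.2, 67], [648.5, -268.9, 98.0, 71], [645.6, -269.2, 99.4, 70], [642.0, -269.8, 98.0, 71], [638.2, -270.5, 96.6, 67], [634.6, -271.1, 95.9, 65], [630.3, -272.0, 93.3, 66], [626.6, -272.6, 93.1, 68], [622.3, -273.4, 91.3, 70], [618.1, -274.1, 90.4, 68], [612.9, -275.2, 87.2, 66], [608.5, -275.9, 86.2, 68], [612.9, -273.5, 103.6, 26]]
```

```bash
python3 -m jog '[[0.181,[-0.0005,0,-0.001],0],[0.181,[-0.001,0,-0.002],0],[0.181,[-0.0015,0,-0.003],0],[0.181,[-0.002,0,-0.004],0],[0.182,[-0.0025,0,-0.005],0],[0.182,[-0.0028,0,-0.006],0],[0.182,[-0.003,0,-0.0065],0],[0.182,[-0.003,0,-0.0065],0]]'; python3 slope.py
```

```text
time: 22.9
eef_pos: [602.4, -259.2, 100.1]
tcp_rot: [3.141, -0.0, 0.113]
ft_force: [-4.5, -2.6, 7.0]
opening: 15.6
grip_force: 18.3
[ 602.40633455 -259.20625593  100.08625279] [-5.18043058 -2.54220416  7.39101179] [-0.46134815  0.65891228  0.01358207]
[[661.2, -237.5, 88.7, 198], [657.9, -237.6, 87.0, 210], [654.6, -237.8, 86.3, 208], [650.9, -237.8, 83.3, 207], [647.8, -238.2, 84.9, 62], [646.0, -239.0, 91.8, 88], [643.8, -239.7, 96.5, 111], [640.9, -240.0, 97.4, 124], [637.4, -240.2, 96.5, 118], [633.9, -240.4, 95.5, 117], [629.9, -240.6, 93.5, 118], [625.4, -240.6, 90.5, 113], [621.4, -240.9, 89.2, 116], [616.6, -241.0, 86.4, 72], [612.1, -241.2, 84.6, 68], [607.1, -241.4, 82.2, 68], [602.0, -241.6, 79.9, 75], [606.5, -242.8, 96.7, 51]]
[[664.5, -266.7, 88.5, 112], [661.4, -267.3, 87.8, 111], [658.1, -267.9, 86.3, 114], [654.5, -268.7, 83.8, 114], [651.5, -268.9, 85.8, 38], [649.7, -268.4, 93.5, 70], [646.9, -268.6, 95.6, 72], [644.5, -268.6, 98.8, 74], [641.0, -269.3, 97.3, 68], [637.3, -270.0, 95.6, 66], [633.4, -270.8, 93.7, 69], [629.3, -271.6, 91.6, 67], [624.5, -272.7, 87.9, 69], [620.9, -273.2, 87.9, 68], [615.8, -274.3, 84.5, 62], [611.1, -275.2, 82.4, 67], [606.2, -276.1, 80.2, 67], [610.4, -273.8, 97.3, 26]]
```

```bash
python3 -m jog '[[0.183,[-0.0005,0,-0.0005],0],[0.183,[-0.0005,0,-0.001],0],[0.184,[-0.0005,0,-0.001],0],[0.184,[-0.0005,0,-0.001],0],[0.185,[-0.0005,0,-0.001],0],[0.185,[-0.0005,0,-0.001],0],[0.186,[-0.0005,0,-0.001],0],[0.186,[-0.0005,0,-0.001],0]]'; python3 slope.py
```

```text
time: 23.95
eef_pos: [602.6, -259.2, 99.5]
tcp_rot: [3.14, -0.002, 0.114]
ft_force: [-2.2, -2.3, 8.0]
opening: 16.1
grip_force: 5.4
[ 602.60920348 -259.175233     99.43356315] [-2.63585466 -2.63436162  7.24161422] [-0.55397242  0.48275433 -0.0447726 ]
[[661.5, -237.5, 88.5, 195], [658.1, -237.5, 85.8, 210], [654.8, -237.8, 85.3, 210], [651.4, -237.9, 84.2, 211], [648.3, -238.3, 85.5, 59], [646.6, -239.2, 93.3, 87], [644.3, -239.8, 96.9, 104], [641.4, -240.1, 97.9, 126], [638.2, -240.4, 97.7, 119], [634.2, -240.5, 95.1, 120], [630.4, -240.6, 93.8, 118], [626.3, -240.8, 91.7, 119], [622.2, -241.0, 90.2, 119], [617.7, -241.2, 88.0, 119], [612.9, -241.3, 85.3, 67], [608.0, -241.5, 82.9, 73], [603.0, -241.7, 80.7, 70], [607.1, -242.9, 96.8, 59]]
[[664.9, -266.7, 88.8, 110], [661.6, -267.3, 87.4, 117], [658.4, -267.9, 86.1, 116], [655.0, -268.5, 84.8, 116], [651.9, -268.9, 85.9, 40], [649.9, -268.4, 93.0, 70], [647.3, -268.5, 95.6, 67], [644.8, -268.6, 98.4, 76], [641.6, -269.1, 98.2, 67], [637.8, -269.9, 96.0, 69], [633.7, -270.8, 93.2, 69], [629.6, -271.6, 91.2, 71], [625.4, -272.4, 89.1, 63], [621.0, -273.3, 86.9, 69], [616.8, -274.0, 85.8, 66], [611.7, -275.1, 82.6, 70], [606.9, -276.0, 80.7, 69], [610.7, -273.8, 96.8, 48]]
```

```bash
python3 -m jog '[[0.186,[0,0,0.0005],0],[0.187,[0,0,0.001],0],[0.19,[0,0,0.0015],0],[0.22,[0,0,0.002],0],[0.35,[0,0,0.002],0],[0.5,[0,0,0.002],0],[0.5,[0,0,0.025],0],[0.5,[0,0,0.07],0]]' 50;python3 - <<'E'
from m import *
b,P=cloud('wrist'); b,P=cloud('wrist');save('w6',b);z=P[...,2]; print(observe()['eef_pos'])
m=(P[...,0]>560)&(P[...,0]<670)&(P[...,1]>-300)&(P[...,1]<-230)
blobs(P,m&(z>104)&(z<122),300)
t,P=cloud('top'); z=P[...,2]; save('t6',t)
blobs(P,(P[...,0]>470)&(P[...,0]<600)&(P[...,1]>-320)&(P[...,1]<-220)&(z>68)&(z<90),30)
E
```

```text
time: 25.0
eef_pos: [600.8, -257.8, 167.4]
tcp_rot: [-3.139, 0.004, 0.114]
ft_force: [0.2, -0.7, 1.1]
opening: 42.6
grip_force: 0.0
[ 604.74282376 -259.24901426  174.06056981]
[280. 220.] 1593 [ 610.8 -257.4  111.8] [ 605.7 -257.8] [40.7 15.9] 6.0 [104.9 111.8 117.9]
```

View pics/w6.png

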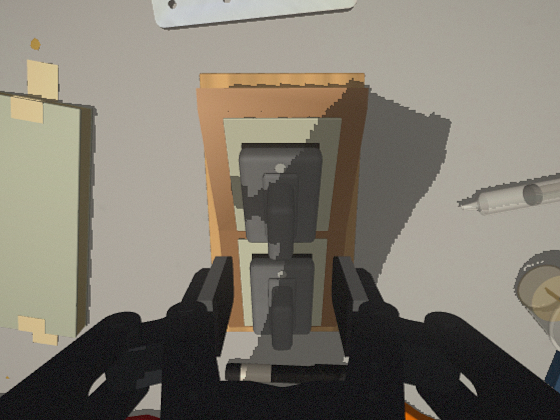

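Both weights sit on their patches, at (280,190) on the steep one and (282,290) on the gentle one. A quick numeric check of the steep weight's centring and of both holding still:

```bash
python3 - <<'E'
from m import *
b,P=cloud('wrist');z=P[...,2];hsv=cv2.cvtColor(b,cv2.COLOR_RGB2HSV)
print([(r,P[r,255].round(1).tolist(),hsv[r,255].tolist()) for r in range(112,160,3)])
# frames: u upslope, from candidate centre
for c,th,zr in (((623.5,-256.6,72.2),26,0),((524.5,-267.9,36.6),13.1,0)):
    c=np.array(c); t=np.radians(th); y=.114
    ex=np.array([np.cos(t)*np.cos(y),np.cos(t)*np.sin(y),np.sin(t)]); ey=np.array([-np.sin(y),np.cos(y),0]); ez=np.cross(ex,ey)
    Q=(P-c)@np.stack([ex,ey,ez]).T
    ok=(abs(Q[...,0])<60)&(abs(Q[...,1])<40)
    for lo,hi in ((13,22),(41,49)):
        q=Q[ok&(Q[...,2]>lo)&(Q[...,2]<hi)&(hsv[...,1]<60)]
        if len(q)<50: continue
        print(th,lo,len(q),np.percentile(q,[1,50,99],axis=0).round(1).tolist(),'yaw',cv2.minAreaRect(q[:,:2].astype(np.float32)))
    pale=ok&(abs(Q[...,2])<4)&(hsv[...,0]>22)&(hsv[...,0]<45)&(hsv[...,1]<70)&(hsv[...,2]>90)
    q=Q[pale]; print('patch',len(q),np.percentile(q,[1,99],axis=0).round(1).tolist(),np.median(q[:,2]))
E
```

```text
[(112, [666.3, -235.7, 88.2], [14, 117, 175]), (115, [664.5, -235.8, 86.7], [14, 118, 179]), (118, [663.0, -236.1, 89.5], [28, 43, 189]), (121, [661.4, -236.4, 91.2], [26, 46, 177]), (124, [659.6, -236.4, 89.8], [25, 45, 177]), (127, [657.8, -236.5, 88.6], [27, 45, 177]), (130, [656.0, -236.6, 87.4], [28, 43, 178]), (133, [654.2, -236.8, 87.6], [26, 48, 179]), (136, [652.4, -236.9, 86.9], [27, 44, 178]), (139, [650.6, -237.0, 86.1], [28, 42, 176]), (142, [648.5, -237.0, 83.6], [22, 40, 95]), (145, [647.1, -237.4, 86.6], [18, 46, 56]), (148, [646.1, -237.9, 92.6], [20, 19, 79]), (151, [644.7, -238.2, 94.6], [18, 15, 84]), (154, [643.3, -238.4, 96.8], [24, 13, 95]), (157, [642.0, -238.7, 99.4], [17, 20, 112])]
26 13 5283 [[-41.3, -23.3, 13.3], [10.0, 0.8, 16.9], [30.8, 25.2, 21.4]] yaw ((-6.272724151611328, 0.905059814453125), (75.8981704711914, 49.9033317565918), 0.0119430897757411)
26 41 1438 [[-27.6, -6.7, 41.1], [-2.1, 0.8, 44.6], [15.9, 8.6, 45.9]] yaw ((-6.082538604736328, 0.8669795989990234), (45.27708053588867, 15.928277015686035), 0.07841354608535767)
patch 4935 [[-58.3, -34.5, -2.4], [46.2, 34.1, 0.4]] -0.978158290815974
13.1 13 3414 [[-36.9, -24.4, 13.3], [12.7, 0.0, 17.2], [36.5, 24.3, 21.6]] yaw ((10.084098815917969, -0.12178421020507812), (99.63038635253906, 49.96074295043945), 0.1899683028459549)
13.1 41 960 [[-22.5, -7.9, 41.2], [2.5, 0.1, 44.8], [21.0, 7.5, 46.3]] yaw ((-1.7800922393798828, -0.3749580383300781), (15.598278999328613, 46.769107818603516), 89.26307678222656)
patch 2221 [[-45.6, -34.9, -2.0], [58.9, 33.9, 0.7]] -0.7312166534443222
```

Steep weight is about 5 mm low of centre and the gentle one about 2 mm; both are flat and aligned to well under 0.01 rad. I'll back off and check for creep.

```bash
python3 -m jog '[[0.5,[0,0,0.02],0],[0.5,[0,0,0.04],0],[0.5,[0,0,0.06],0],[0.5,[0,0,0.06],0],[0.5,[0,0,0.06],0],[0.5,[0,0,0.06],0],[0.5,[0,0,0.06],0],[0.5,[0,0,0.06],0]]'; python3 - <<'E'
from m import *
b,P=cloud('wrist');z=P[...,2];hsv=cv2.cvtColor(b,cv2.COLOR_RGB2HSV)
for c,th in (((623.5,-256.6,72.2),26),((524.5,-267.9,36.6),13.1)):
    c=np.array(c); t=np.radians(th); y=.114
    ex=np.array([np.cos(t)*np.cos(y),np.cos(t)*np.sin(y),np.sin(t)]); ey=np.array([-np.sin(y),np.cos(y),0]); ez=np.cross(ex,ey)
    Q=(P-c)@np.stack([ex,ey,ez]).T
    ok=(abs(Q[...,0])<60)&(abs(Q[...,1])<40)
    q=Q[ok&(Q[...,2]>41)&(Q[...,2]<49)&(hsv[...,1]<60)]
    print(th,len(q),cv2.minAreaRect(q[:,:2].astype(np.float32)))
t,P=cloud('top'); z=P[...,2]
blobs(P,(P[...,0]>500)&(P[...,0]<600)&(P[...,1]>100)&(P[...,1]<170)&(z>29),50)
E
```

```text
time: 26.2
eef_pos: [601.9, -258.5, 228.5]
tcp_rot: [-3.141, 0.0, 0.114]
ft_force: [-0.6, -0.3, 0.0]
opening: 42.6
grip_force: 0.0
26 982 ((-5.9629364013671875, 0.8217148780822754), (45.712188720703125, 15.87045669555664), 0.2629872262477875)
13.1 701 ((-0.9320278167724609, -0.596489429473877), (15.45925521850586, 46.297542572021484), 89.49150848388672)
[135. 171.] 632 [551.1 131.2  38.3] [555.5 137.6] [50.6 76.4] 87.2 [33.4 38.3 65.8]
```

No creep, and the third weight is undisturbed on the panel.

```bash
python3 -c "
from station import *
print(hand_in())"
```

```text
the job is handed in; nothing more can be done
None
```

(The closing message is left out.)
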